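# Move a fresh weld coupon to the cooling rack with a flat lifter

## Robot

A 6-joint arm with a two-finger parallel gripper is mounted at the origin on the work surface. World frame = base frame: x ahead of the robot, y to its left, z up, the work surface at z = 0. Lengths are in mm, angles in rad, forces in N, time in s.
With the tool pointing down it reaches from about 350 to 775 mm from the base axis. Payload 7.3 kg.
Tool frame: the origin (TCP) lies midway between the tips of the shut fingers; the grasp point (between the pads) lies 19 mm behind it; z points along the fingers, y is the line along which they close (so a half turn about z gives the same grasp; the last joint's range is limited). The gripper opens to 92 mm and grips with 3 to 60 N. Pads are 19 mm wide; open, the fingers measure 130 mm over their backs; the gripper's body (75 mm by 190 mm) begins 47 mm behind the grasp point.
Start: joints at [-1.337, 0.342, 1.524, -0, 1.275, -0.146], TCP at [194.659, -487.599, 226.741] pointing down, gripper open.
Joint ranges: [-2.53, 2.53], [-0.77, 2.02], [0.04, 2.7], [-1, 4.14], [0.28, 2.66], [-3.11, 3.11]. Speed limits (rad/s): [2.57, 2.57, 3.14, 3.14, 3.14, 3.14].

## Interface

Orientations are given as [roll, pitch, yaw] about the fixed x, y, z axes, in that order (R = Rz(yaw) Ry(pitch) Rx(roll)).
In Python, from plant import * gives the robot as it stands.
- The arm moves only by the tool step_arm, never from a script. Its argument "deltas" is one flat list of numbers, 5 for each row, row after row: the shift along the world's x, y, z in mm, then the turn about the world's z in degrees, then the finger opening in mm, from 0 to 91.8. In form: [tx, ty, tz, turn, gripper, tx, ty, tz, turn, gripper, ...]. A call has exactly 10 rows; each row shifts and turns the commanded pose from where the row before left it; what a row does not reach is not made up. A row lasts 1/8 s, in which the tool goes at most 62.5 mm and 10.7 degrees, less where a joint would pass 70% of its speed; a pose out of reach is approached as far as the arm can. A call is refused whole if a number of a shift passes 62.5 or a number of a turn 10.7, either way. A call with a gripper value outside its range is refused whole. The fingers move at their own pace and stop on an object; the grip force is fixed at half the most. Time passes only in rows, so rows that do not move let the fingers close, or fill a call up. It gives the time, the measured TCP pose, the force, the opening and the grip force at its end, in the units of the state.
- get_obs(): the state, without advancing time (a new reading comes with each control period).
- capture(name): name is "side" or "top"; returns the picture (420x560x3 uint8, red, green, blue); there is no depth.
- camera_params(name): a dict with "mtx" (3x3 intrinsics, pixels), "rvec" (rotation vector, rad) and "tvec" (3), from world to camera coordinates, as OpenCV has them. Camera axes: x right, y down, z forward; pixel columns grow to the right and rows downward; lengths in mm; the calibration is good to about 2 mm. A picture is of the moment at which its call begins. camera_params takes no time and is no camera call.
- close_job(): hands the job in; it is judged then, once.
The state is a dict: "time": time; "joint_positions": joint angles; "dq": joint speeds; "tau": joint torques, N m; "tool_pos": TCP position; "tcp_rot": TCP orientation; "contact_force": force on the tool from outside, world axes, zero at the start; "moment": the same for the moment, N m; "grip_width": finger opening in mm; "finger_force": force on a finger pad.
Only numpy, scipy, OpenCV 4.12 (cv2) and the standard library are available. Lean on these libraries where they do the work, as an engineer would, in place of code of your own. Each camera call takes 0.05 s, during which the arm holds its last target. There are 200 camera calls.

## Task

The welded coupon lying on the rusty weld stand is too hot to handle: slide the blade of the blue-handled lifter under it, lift it off, and set it down gently, squarely and about centred across both rails of the yellow cooling rack, never touching it with the gripper and never dropping it. Then draw the lifter right out and leave it standing on its blade on the bench, clear of the rack and the weld stand. Leave everything else on the bench where it is.

Things in the scene. Friction and masses are not known exactly. Their poses are not given: they have to be found in the camera images.
- lifter: Loose steel lifter, 0.35 kg, C-shaped from the side. Blade 130 (x) x 56 (y) x 4 mm; origin at the centre of its underside, x to the free tip, z up. Behind it (x -65 to -75 mm) a 40 mm wide neck rises to a blue handle bar, 22 mm wide, 28 high, over the blade from x -75 to +40, centre line at z 112 mm. Starts standing on its blade on the bench between stand and rack, tip away from the robot.
- lifter_grip (a point): On the handle's centre line, 15 mm behind the blade's centre, 112 mm above its underside, near the balance point: pinch the 22 mm wide handle here from above, fingers on its +y and -y sides. Axes as the lifter's. 94 mm are free between blade and handle.
- lifter_tip (a point): Middle of the lifter blade's free front edge, 65 mm ahead of the lifter's origin, at half the blade's thickness.
- coupon: Loose steel plate, about 0.46 kg, 90 (x) x 130 (y) x 5 mm, with a weld bead (2.5 mm high) and blue heat tint along x across the middle of its top. Origin at the centre of its underside, z up. Starts on the weld stand, lying across its two rails (x along the rails within 5 degrees), centred within 11 mm. Nothing holds it.
- weld_stand: Fixed low stand: dark base plate 120 (x) x 130 (y) x 4 mm, two rusty rails along x, 120 mm long, 14 mm wide, at y -48 and +48 mm, tops 24 mm above the bench. A channel 82 mm wide and 20 mm high, open at both ends, runs along x under the coupon. Origin on the bench at the centre; its -x end faces the robot side. Stand and rack swap sides between runs.
- rack: Fixed yellow cooling rack, like the stand but taller: base plate 120 (x) x 130 (y) x 4 mm, two rails along x, 120 mm long, 14 mm wide, at y -48 and +48 mm, tops 45 mm above the bench; channel between them 82 mm wide, 41 mm deep, open at both ends and above. Origin on the bench at the centre, -x end faces the robot side. Empty; the bench before its -x end is free.
- wire_brush: Bystander: wire brush with a pale wooden handle, 265 mm long, beyond the gap between stand and rack. Leave it.
- hammer: Bystander: hammer, 260 mm long, at the left of the bench. Leave it.
- angle_a: Bystander: dark length of angle iron, 160 mm, 35 x 35 mm section, at the right of the bench. Leave it.
- angle_b: Bystander: rusty length of angle iron, 140 mm, 35 x 35 mm section, at the right of the bench. Leave it.
- offcut: Bystander: rusty flat bar 120 x 50 x 8 mm lying on the bench at the back. Leave it.
- old_coupon: Bystander: an earlier coupon of the same size (90 x 130 x 5 mm), lying flat on the bench itself at the far side. Not the one to move; leave it.
There are look-alikes about, which are no part of the job. Leave any red look-alike of the coupon alone. What is shaped like the lifter but red is not meant.

How it is judged:
By the outcome, as a careful person would: the job done as asked, in the order asked, and still so for the second after the job is handed in, with the robot touching nothing.
It also fails if it takes over 59 s, if anything falls off the work surface, if the arm or the gripper's body presses on something with over 40 N, if the wrist force passes 120 N, or if a joint passes its speed limit or range.

## Working session

There is one attempt and no reset: what is moved stays moved. The work goes in short steps, Python scripts to look and compute and a tool call to move; the robot and the scene stay as the last step left them, time stands still between calls to the robot, and variables do not carry over. Pictures are saved under pics/ and viewed, at most 10 in all, crops included, and the job is handed in when it is done.

Besides the shell and the picture viewer there is one more tool, called after "Call:" as a command line: name --argument value ..., lists and objects as JSON in quotes. step_arm: Moves the arm, as the interface text tells. Its arguments: {"type":"object","properties":{"deltas":{"type":"array","items":{"type":"number"}}},"required":["deltas"]}

```bash
mkdir -p pics; ls
python3 - <<'E'
from plant import *
import cv2
for n in("top","side"):
    im=capture(n); cv2.imwrite(f"pics/{n}0.png",im[:,:,::-1])
    p=camera_params(n); R=cv2.Rodrigues(p["rvec"])[0]; print(n,p["mtx"],-R.T@p["tvec"],R[2])
o=get_obs();print(o)
E
```

```text
pics
top [[471.2648948    0.         269.46043734]
 [  0.         471.2648948  208.19480786]
 [  0.           0.           1.        ]] [ 329.19448378   27.8414493  1422.75606918] [ 1.44297823e-01 -5.95412026e-04 -9.89534125e-01]
side [[439.56496641   0.         274.3412933 ]
 [  0.         439.56496641 216.36085947]
 [  0.           0.           1.        ]] [-293.20826878 -982.35788303  836.40852827] [ 0.53897022  0.67852425 -0.49911516]
{'time': 0.1, 'joint_positions': array([-1.33700148e+00,  3.42667330e-01,  1.52489522e+00, -8.91167621e-07,
        1.27538006e+00, -1.46015583e-01]), 'dq': array([-0.00082654, -0.00230434, -0.0017488 , -0.00083997,  0.00031185,
        0.00045587]), 'tau': array([ 1.27937419e-03, -4.32005417e+01, -2.44695604e+01,  7.18314084e-02,
        5.25997079e-02, -4.89481693e-05]), 'tool_pos': array([ 194.5728829 , -487.24163549,  226.11620767]), 'tcp_rot': array([-3.14025694e+00, -1.95572083e-04,  3.79810556e-01]), 'contact_force': array([ 0.18510953, -0.75136804,  0.88405379]), 'moment': array([ 0.01068457, -0.02524774,  0.03763258]), 'finger_force': 0.0, 'grip_width': 91.73850407063503}
```

View pics/top0.png

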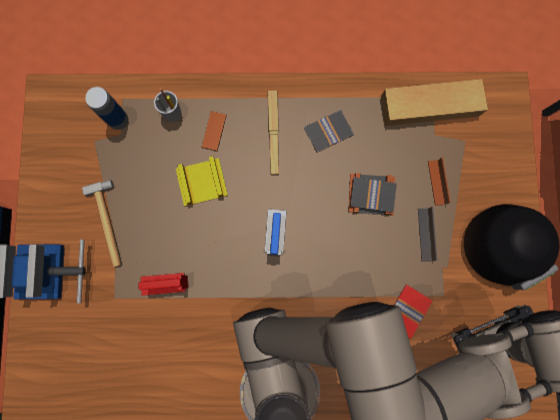

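View pics/side0.png

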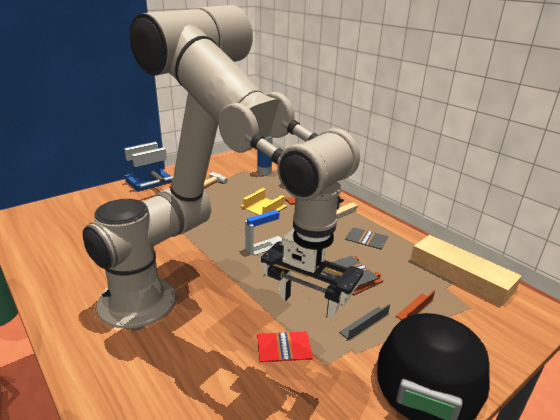

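The top view shows the lifter (blue handle) at about (276,232), the coupon on the stand at (373,194), the empty yellow rack at (202,181), and the decoys: red lifter (162,284) and red coupon (410,310). In the side view the gripper hides the stand.

```bash
cat > h.py <<'E'
import numpy as np, cv2
from plant import *
def ray(n,uv,z):
    p=camera_params(n); R=cv2.Rodrigues(np.array(p["rvec"]))[0]; c=-R.T@np.ravel(p["tvec"])
    uv=np.atleast_2d(uv).astype(float); d=(np.c_[uv,np.ones(len(uv))]@np.linalg.inv(p["mtx"]).T)@R
    return (c+d*((z-c[2])/d[:,2])[:,None])[:,:2]
def mask(im,box,f):
    x0,y0,x1,y1=box; h=cv2.cvtColor(im,cv2.COLOR_RGB2HSV).astype(int); m=np.zeros(im.shape[:2],np.uint8)
    m[y0:y1,x0:x1]=f(*[h[y0:y1,x0:x1,i] for i in range(3)])*255; return m
def rect(n,m,z):
    cs=cv2.findContours(m,0,cv2.CHAIN_APPROX_NONE)[0]; c=max(cs,key=cv2.contourArea)
    w=ray(n,c[:,0],z).astype(np.float32); r=cv2.minAreaRect(w); return r,cv2.boxPoints(r).round(1).tolist()
def proj(n,P):
    p=camera_params(n); return cv2.projectPoints(np.array(P,float),p["rvec"],p["tvec"],p["mtx"],None)[0][:,0]
E
python3 - <<'E'
from h import *
im=cv2.imread("pics/top0.png")[:,:,::-1].copy()
b=mask(im,(255,200,300,265),lambda h,s,v:(h>100)&(h<130)&(s>140)); print("handle",rect("top",b,126))
w=mask(im,(255,200,300,265),lambda h,s,v:(((s<60)&(v>100)) | ((h>100)&(h<130)&(s>140)))); print("blade",rect("top",w,4))
y=mask(im,(165,145,240,215),lambda h,s,v:(h>22)&(h<34)&(s>150)&(v>80)); print("rack",rect("top",y,45))
r=mask(im,(340,165,405,225),lambda h,s,v:((h<12)|(h>172))&(s>120)&(v>60)); print("rails n",r.sum()//255)
c=cv2.resize(im[160:260,150:310],None,fx=5,fy=5,interpolation=2)
d=cv2.resize(im[160:230,335:415],None,fx=5,fy=5,interpolation=2)
out=np.zeros((600,800,3),np.uint8); out[:500,:800]=c; cv2.imwrite("pics/c1.png",out[:500,:,::-1]); cv2.imwrite("pics/c2.png",cv2.resize(d,None,fx=1.6,fy=1.6)[:,:,::-1])
E
```

```text
handle (((449.1446228027344, 11.825855255126953), (19.212217330932617, 111.66368103027344), 85.28239440917969), [[392.70001220703125, 6.800000190734863], [504.0, -2.299999952316284], [505.6000061035156, 16.799999237060547], [394.29998779296875, 26.0]])
blade (((464.87274169921875, 10.994184494018555), (58.178035736083984, 138.42626953125), 84.94429016113281), [[393.3999938964844, -11.899999618530273], [531.2999877929688, -24.100000381469727], [536.4000244140625, 33.900001525878906], [398.5, 46.099998474121094]])
rack (((616.5814819335938, 231.42869567871094), (126.3544921875, 132.88632202148438), 13.98524284362793), [[539.2000122070312, 280.6000061035156], [571.2999877929688, 151.6999969482422], [693.9000244140625, 182.1999969482422], [661.7999877929688, 311.20001220703125]])
rails n 239
```

View pics/c1.png

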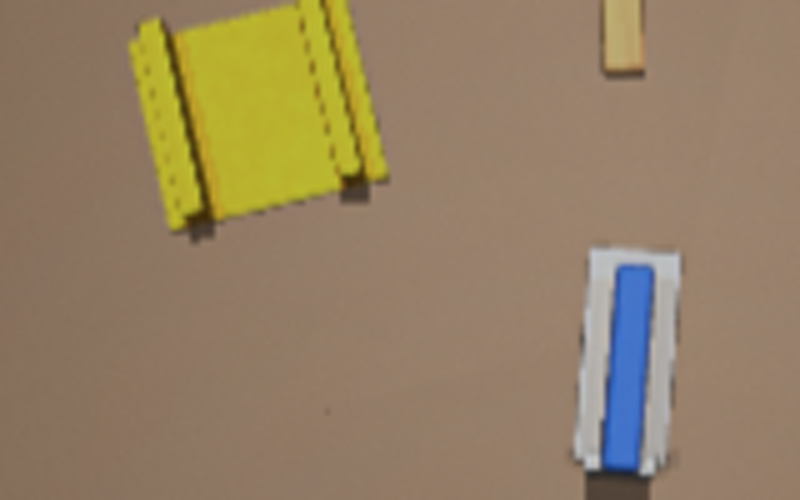

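View pics/c2.png

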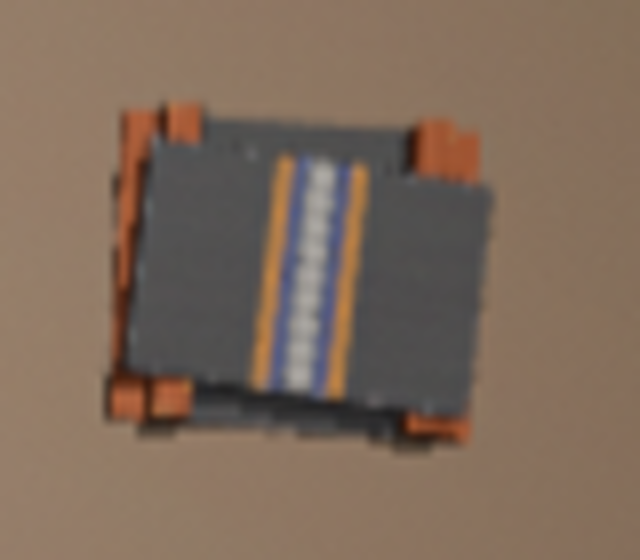

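The crops (5x from pixel (150,160), 8x from (335,160)) show the rack, the lifter, and the coupon lying slightly turned on the stand. I can pick the corner pixels from these.

Run:
```python
from h import *
def c2(l): return np.array(l)/8+[335,160]-.5
def c1(l): return np.array(l)/5+[150,160]-.5
def yaw(a,b): d=np.array(b)-a; return np.degrees(np.arctan2(d[1],d[0])).round(1)
C=ray("top",c2([(158,138),(495,183),(465,413),(127,372)]),29)
print("coupon",C.round(0).tolist(),C.mean(0),yaw(C[3],C[0]),yaw(C[2],C[1]),"y-edges",yaw(C[1],C[0])-90,yaw(C[2],C[3])-90)
B=ray("top",c2([(122,110),(480,132),(468,440),(108,420)]),4)
print("standbase",B.round(0).tolist(),B.mean(0),yaw(B[3],B[0]),yaw(B[2],B[1]),yaw(B[1],B[0])-90,yaw(B[2],B[3])-90)
T=ray("top",c2([(184,104),(433,120),(424,438),(173,418)]),24)
print("rails",T.round(0).tolist(),T.mean(0),yaw(T[3],T[0]),yaw(T[2],T[1]),yaw(T[1],T[0])-90)
im=cv2.imread("pics/top0.png")
h=cv2.resize(im[150:215,165:240],None,fx=8,fy=8,interpolation=cv2.INTER_CUBIC); cv2.imwrite("pics/c3.png",h)
```

```text
coupon [[627.0, -229.0], [609.0, -356.0], [522.0, -341.0], [538.0, -215.0]] [ 573.90684828 -285.21631589] -9.1 -9.8 y-edges -8.099999999999994 -7.299999999999997
standbase [[643.0, -221.0], [634.0, -358.0], [515.0, -348.0], [523.0, -212.0]] [ 578.86837038 -284.46816034] -4.2 -4.7 -3.9000000000000057 -3.5
rails [[641.0, -241.0], [635.0, -335.0], [513.0, -326.0], [521.0, -233.0]] [ 577.44975371 -283.54073342] -3.8 -4.0 -4.099999999999994
```

View pics/c3.png

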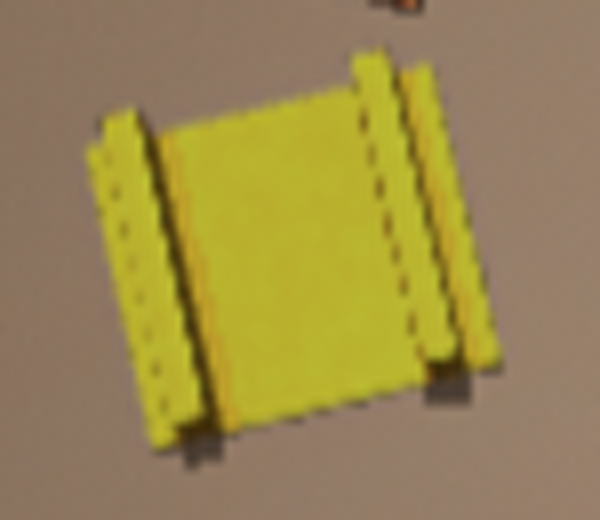

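The rack crop (8x from (165,150)) shows the rail tops running (120,113)→(185,425) and (370,52)→(442,358). The base corners are (87,147), (430,65), (500,368) and (155,450).

Run:
```python
from h import *
def c3(l): return np.array(l)/8+[165,150]-.5
def yaw(a,b): d=np.array(b)-a; return np.degrees(np.arctan2(d[1],d[0])).round(1)
for n,z,l in(("rails",45,[(120,113),(370,52),(442,358),(185,425)]),("base",4,[(87,147),(430,65),(500,368),(155,450)])):
    T=ray("top",c3(l),z); print(n,T.round(0).tolist(),T.mean(0),yaw(T[3],T[0]),yaw(T[2],T[1]),yaw(T[1],T[0])-90,yaw(T[2],T[3])-90)
im=cv2.imread("pics/side0.png")[:,:,::-1].copy()
b=mask(im,(230,200,290,240),lambda h,s,v:(h>100)&(h<130)&(s>140)); m=cv2.moments(b,True); print("side handle blob",m['m10']/m['m00'],m['m01']/m['m00'])
a=np.radians(-4.7); o=np.array([466.6,10.4]); u=np.array([np.cos(a),np.sin(a)])
print(proj("side",[[*(o-17.5*u),112],[*(o-75*u),126],[*(o+40*u),126]]))
ys,xs=np.nonzero(b); print(xs.min(),xs.max(),ys.min(),ys.max())
```

```text
rails [[666.0, 296.0], [689.0, 203.0], [573.0, 174.0], [548.0, 269.0]] [619.13177271 235.43946874] 12.7 13.6 13.799999999999997 14.599999999999994
base [[663.0, 316.0], [695.0, 184.0], [576.0, 156.0], [545.0, 288.0]] [619.71075517 236.16809337] 13.6 13.2 13.5 13.299999999999997
side handle blob 262.9182156133829 217.90706319702602
[[262.93176166 218.74228576]
 [247.63210219 219.62278906]
 [277.72367556 210.60025033]]
247 278 211 225
```

Call:
step_arm --deltas '[18,35,0,-2,91.8,18,35,0,-2,91.8,18,35,0,-2,91.8,18,35,0,-2,91.8,18,35,0,-2,91.8,18,35,0,-2,91.8,18,35,0,-2,91.8,18,35,0,-2,91.8,18,35,0,-2,91.8,18,35,0,-2,91.8]'

```text
time: 1.35
tool_pos: [375.0, -136.3, 226.6]
tcp_rot: [-3.142, 0.0, 0.029]
contact_force: [-0.1, -0.2, 0.6]
grip_width: 91.6
finger_force: 0.0
```

Call:
step_arm --deltas '[18,35,0,-2,91.8,18,35,0,-2,91.8,18,35,0,-2,91.8,18,35,0,-0.5,91.8,5,9,0,0,91.8,0,0,-20,0,91.8,0,0,-20,0,91.8,0,0,-10,0,91.8,0,0,0,0,91.8,0,0,0,0,91.8]'

```text
time: 2.6
tool_pos: [452.0, 11.1, 177.4]
tcp_rot: [3.141, -0.001, -0.083]
contact_force: [1.3, 0.1, 0.4]
grip_width: 91.7
finger_force: 0.0
```

Call:
step_arm --deltas '[0,0,-20,0,91.8,0,0,-20,0,91.8,0,0,-20,0,91.8,0,0,-14,0,91.8,0,0,-8,0,91.8,0,0,-2,0,91.8,0,0,0,0,91.8,0,0,0,0,40,0,0,0,0,26,0,0,0,0,10]'

```text
time: 3.85
tool_pos: [451.8, 11.4, 92.9]
tcp_rot: [3.141, -0.0, -0.083]
contact_force: [-0.7, 0.2, 1.6]
grip_width: 66.3
finger_force: 0.0
```

Call:
step_arm --deltas '[0,0,0,0,10,0,0,0,0,10,0,0,0,0,10,0,0,0,0,10,0,0,4,0,10,0,0,8,0,10,0,0,8,0,10,0,0,0,0,10,0,0,0,0,10,0,0,0,0,10]'

```text
time: 5.1
tool_pos: [451.4, 11.4, 112.5]
tcp_rot: [3.142, 0.001, -0.083]
contact_force: [-0.4, 0.1, -4.3]
grip_width: 21.7
finger_force: 30.0
```

Call:
step_arm --deltas '[-8,-15,0,0,10,-8,-30,0,-0.5,10,-8,-40,0,-0.5,10,-8,-40,0,-0.5,10,-6.7,-40,0,-0.5,10,0,-40,0,-0.5,10,0,-35,0,-0.5,10,0,-22,-4,-0.5,10,0,-10,-4,-0.4,10,0,0,0,0,10]'

```text
time: 6.35
tool_pos: [412.4, -260.2, 104.0]
tcp_rot: [-3.141, 0.001, -0.151]
contact_force: [-0.1, 0.7, -3.6]
grip_width: 21.6
finger_force: 30.0
```

Run:
```python
from h import *
a=capture("side");t=capture("top"); cv2.imwrite("pics/s1.png",a[:,:,::-1]); cv2.imwrite("pics/t1.png",t[:,:,::-1])
o=get_obs();print(o["tool_pos"],o["tcp_rot"],o["moment"])
out=np.zeros((450,800,3),np.uint8); out[:, :440]=cv2.resize(a[180:330,230:376+1],(440,450),interpolation=2); out[:,440:]=cv2.resize(t[165:290,315:415],(360,450),interpolation=2)
cv2.imwrite("pics/v1.png",out[:,:,::-1])
```

```text
[ 412.74744711 -259.48465925  104.50058004] [-3.14076700e+00  9.65895350e-04 -1.49970865e-01] [ 0.08302043 -0.09949728 -0.002351  ]
```

View pics/v1.png

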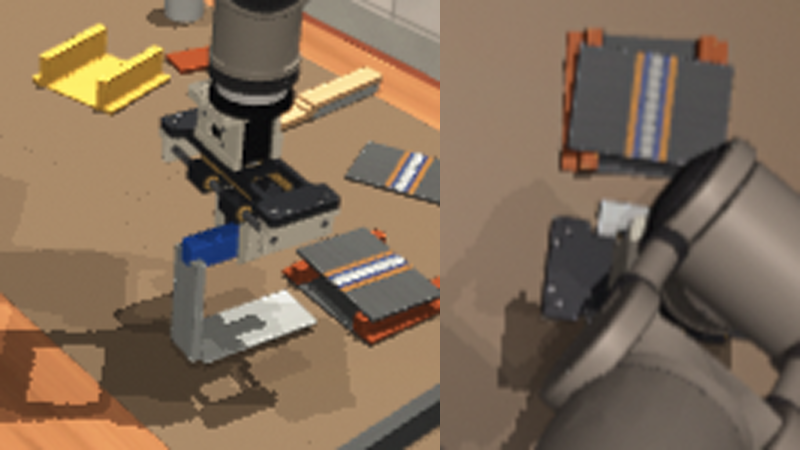

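The lifter is held level in front of the stand. In the side crop (3x from (230,180)) its tip corners are at (318,323) and (287,291), and its rear bottom corner is at about (195,362).

Run:
```python
from h import *
a=np.radians(-8.6);u=np.array([np.cos(a),np.sin(a)]);v=np.array([-u[1],u[0]]);g=np.array([412.6,-259.8])
for z in (11.5,15.5): print(z,proj("side",[[*(g+80*u-28*v),z],[*(g+80*u+28*v),z],[*(g-50*u-28*v),z]]).round(1).tolist())
print((np.array([(318,323),(287,291),(195,362)])/3+[230,180]-.3).round(1))
```

```text
11.5 [[335.9, 287.6], [325.0, 277.2], [298.4, 301.3]]
15.5 [[336.0, 286.6], [325.1, 276.2], [298.5, 300.2]]
[[335.7 287.4]
 [325.4 276.7]
 [294.7 300.4]]
```

Call:
step_arm --deltas '[5,-0.8,0,0,10,8,-1.2,0,0,10,8,-1.2,0,0,10,8,-1.2,0,0,10,8,-1.2,0,0,10,8,-1.2,0,0,10,8,-1.2,0,0,10,8,-1.2,0,0,10,8,-1.2,0,0,10,8,-1.2,0,0,10]'

```text
time: 7.7
tool_pos: [490.5, -272.3, 104.7]
tcp_rot: [3.141, 0.0, -0.151]
contact_force: [-0.0, 0.7, -3.7]
grip_width: 21.7
finger_force: 30.0
```

Call:
step_arm --deltas '[10,-1.5,0,0,10,10,-1.5,0,0,10,10,-1.5,0,0,10,10,-1.5,0,0,10,10,-1.5,0,0,10,10,-1.5,0,0,10,10,-1.5,0,0,10,6,-1.2,0,0,10,0,0,0,0,10,0,0,0,0,10]'

```text
time: 8.95
tool_pos: [565.6, -283.8, 104.6]
tcp_rot: [-3.142, 0.001, -0.151]
contact_force: [-0.1, 0.1, -3.5]
grip_width: 21.9
finger_force: 30.0
```

Call:
step_arm --deltas '[0,0,2,0,10,0,0,2,0,10,0,0,1,0,10,0,0,1,0,10,0,0,1,0,10,0,0,1,0,10,0,0,1,0,10,0,0,1,0,10,0,0,1,0,10,0,0,1,0,10]'

```text
time: 10.2
tool_pos: [565.6, -283.7, 116.2]
tcp_rot: [-3.141, 0.001, -0.151]
contact_force: [0.2, 0.6, -9.0]
grip_width: 22.0
finger_force: 30.0
```

Call:
step_arm --deltas '[0,0,2,0,10,0,0,4,0,10,0,0,6,0,10,0,0,8,0,10,0,0,8,0,10,0,0,8,0,10,0,0,6,0,10,0,0,4,0,10,0,0,2,0,10,0,0,0,0,10]'

```text
time: 11.45
tool_pos: [565.9, -283.9, 164.7]
tcp_rot: [3.142, 0.0, -0.151]
contact_force: [-0.0, 0.1, -8.1]
grip_width: 21.7
finger_force: 30.0
```

Run:
```python
from h import *
a=capture("side");t=capture("top"); cv2.imwrite("pics/s2.png",a[:,:,::-1]); cv2.imwrite("pics/t2.png",t[:,:,::-1])
o=get_obs();print(o["tool_pos"],o["tcp_rot"],o["contact_force"],o["moment"])
out=np.zeros((480,800,3),np.uint8); out[:, :400]=cv2.resize(a[180:300,290:390],(400,480),interpolation=2); out[:,400:]=cv2.resize(t[140:260,325:425],(400,480),interpolation=2)
cv2.imwrite("pics/v2.png",out[:,:,::-1])
```

```text
[ 565.82912945 -283.82897322  164.45983187] [-3.14148467e+00  4.95384926e-04 -1.50814503e-01] [-0.38634969 -0.38540276 -8.09228696] [ 0.0745728   0.06653303 -0.0096192 ]
```

View pics/v2.png

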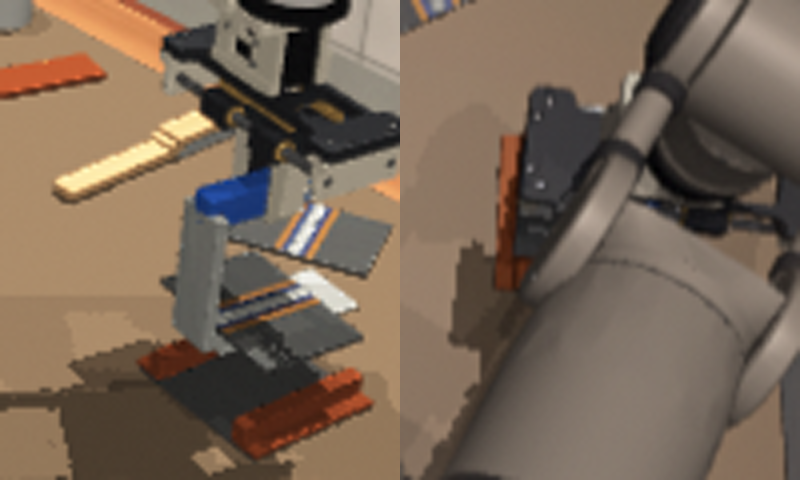

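The coupon sits on the blade, clear of the stand. In the side crop (4x from (290,180)) its opposite corners are at about (162,282) and (363,336), and the blade tip corners are at about (357,310) and (305,270).

Run:
```python
from h import *
f=lambda l:np.array(l)/4+[290,180]-.4
P=ray("side",f([(162,282),(363,337)]),80.5); print(P,P.mean(0)); d=P[1]-P[0]; print(np.hypot(*d), np.degrees(np.arctan2(d[1],d[0])), "exp diag",np.hypot(90,130), np.degrees(np.arctan2(-130,90)))
a=np.radians(-8.64);u=np.array([np.cos(a),np.sin(a)]);v=np.array([-u[1],u[0]]);g=np.array([565.8,-283.8])
M=P.mean(0)-g; print("coupon in grip frame",M@u,M@v)
print(proj("side",[[*(g+80*u-28*v),75.5],[*(g+80*u+28*v),75.5]]).round(1).tolist(), f([(357,310),(305,270)]))
```

```text
[[ 535.33130801 -217.24493644]
 [ 605.19542034 -355.6811751 ]] [ 570.26336418 -286.46305577]
155.06639340494422 -63.22145822455398 exp diag 158.11388300841898 -55.30484646876604
coupon in grip frame 4.812771901900043 -1.9623232213499686
[[379.6, 256.0], [367.7, 246.8]] [[378.85 257.1 ]
 [365.85 247.1 ]]
```

Call:
step_arm --deltas '[2,4,2,0.8,10,2,8,2,0.8,10,2,12,2,0.8,10,2,16,2,0.8,10,2,20,2,0.8,10,2,24,2,0.8,10,2,28,2,0.8,10,2,30,2,0.8,10,2,30,2,0.8,10,2,30,2,0.8,10]'

```text
time: 12.8
tool_pos: [585.8, -79.4, 185.1]
tcp_rot: [-3.141, -0.0, -0.01]
contact_force: [0.1, -0.6, -8.9]
grip_width: 22.2
finger_force: 30.0
```

Call:
step_arm --deltas '[2.4,30,0,1.2,10,2.4,30,0,1.2,10,2.4,30,0,1.2,10,2.4,30,0,1.2,10,2.4,30,0,1.2,10,2.4,28,0,1.2,10,2.4,26,0,1.2,10,2.4,24,0,1.2,10,2.4,20,0,1.2,10,2.4,16,0,1.2,10]'

```text
time: 14.05
tool_pos: [609.7, 183.7, 184.8]
tcp_rot: [3.142, 0.0, 0.2]
contact_force: [0.0, 0.5, -8.3]
grip_width: 22.0
finger_force: 30.0
```

Call:
step_arm --deltas '[0.5,13,0,0.6,10,0.5,11,0,0.6,10,0.5,10,0,0.6,10,0.5,8,0,0,10,0.5,6,0,0,10,0.5,3.5,0,0,10,0,1.5,0,0,10,0,0,0,0,10,0,0,0,0,10,0,0,0,0,10]'

```text
time: 15.3
tool_pos: [613.0, 234.9, 184.8]
tcp_rot: [3.141, -0.0, 0.229]
contact_force: [0.4, 0.2, -7.8]
grip_width: 21.3
finger_force: 30.0
```

Run:
```python
from h import *
a=capture("side");t=capture("top"); cv2.imwrite("pics/s3.png",a[:,:,::-1]); cv2.imwrite("pics/t3.png",t[:,:,::-1])
o=get_obs();print(o["tool_pos"],o["tcp_rot"],o["contact_force"],o["moment"])
out=np.zeros((480,800,3),np.uint8); out[:, :400]=cv2.resize(a[150:246,220:300],(400,480),interpolation=2); out[:,400:]=cv2.resize(t[130:226,160:240],(400,480),interpolation=2)
cv2.imwrite("pics/v3.png",out[:,:,::-1])
```

```text
[613.00057378 234.93609446 184.77272066] [ 3.14145317e+00 -2.43192885e-05  2.29517897e-01] [ 0.63439589  0.24581128 -8.74004028] [ 0.00513606  0.00019332 -0.00438367]
```

View pics/v3.png

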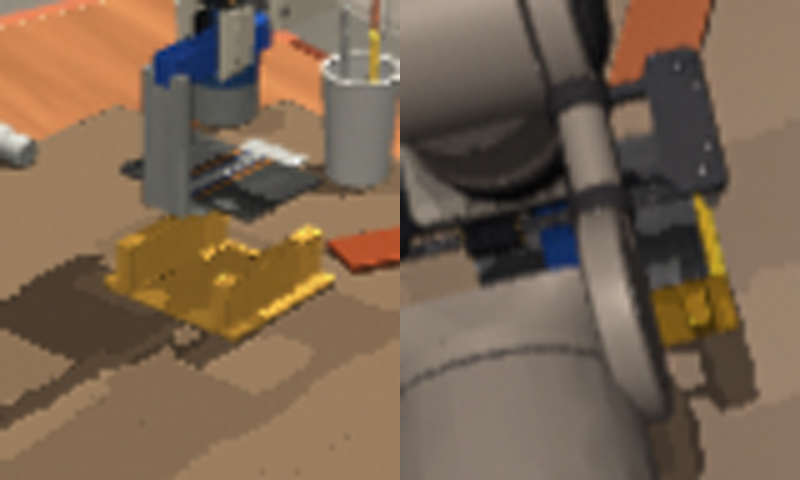

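The coupon is over the rack. In the side crop (5x from (220,150)) its corners are at about (122,168), (322,183) and (248,215).

Run:
```python
from h import *
f=lambda l:np.array(l)/5+[220,150]-.4
P=ray("side",f([(122,168),(322,182),(248,214)]),100.8); print(P); M=P[:2].mean(0); d=P[1]-P[0]; print("centre",M,"yaw",np.degrees(np.arctan2(d[1],d[0]))+55.3,np.hypot(*d))
a=np.radians(13.4);u=np.array([np.cos(a),np.sin(a)]);v=np.array([-u[1],u[0]]); e=M-[619.4,235.8]; print(e@u,e@v)
```

```text
[[562.51786873 287.56673434]
 [673.10085679 179.61020008]
 [594.39288982 169.22090327]]
centre [617.80936276 233.58846721] yaw 10.988559541344841 154.54193779668864
-2.059851625568336 -1.7826989055006093
```

Call:
step_arm --deltas '[0.3,0.8,-3,0,10,0,0,-5,0,10,0,0,-6,0,10,0,0,-7,0,10,0,0,-7,0,10,0,0,-6,0,10,0,0,-4,0,10,0,0,-3,0,10,0,0,-2,0,10,0,0,-1,0,10]'

```text
time: 16.65
tool_pos: [613.3, 235.9, 140.8]
tcp_rot: [3.142, -0.0, 0.23]
contact_force: [-1.0, 0.1, -7.8]
grip_width: 21.9
finger_force: 30.0
```

Call:
step_arm --deltas '[0,0,-1,0,10,0,0,-1,0,10,0,0,-1,0,10,0,0,-1,0,10,0,0,-1,0,10,0,0,-1,0,10,0,0,-1,0,10,0,0,-1,0,10,0,0,-1,0,10,0,0,-1,0,10]'

```text
time: 17.9
tool_pos: [613.4, 235.9, 130.9]
tcp_rot: [3.142, -0.0, 0.23]
contact_force: [0.1, -0.3, -3.6]
grip_width: 21.7
finger_force: 30.0
```

Call:
step_arm --deltas '[0,0,-1,0,10,0,0,-1,0,10,0,0,-1.5,0,10,0,0,-1.5,0,10,0,0,-2,0,10,0,0,-2,0,10,0,0,-2,0,10,0,0,-1,0,10,0,0,0,0,10,0,0,0,0,10]'

```text
time: 19.15
tool_pos: [613.3, 235.9, 118.8]
tcp_rot: [3.142, -0.0, 0.23]
contact_force: [-0.6, -0.7, -3.5]
grip_width: 21.8
finger_force: 30.0
```

Run:
```python
from h import *
a=capture("side");cv2.imwrite("pics/s4.png",a[:,:,::-1])
o=get_obs();print(o["tool_pos"],o["tcp_rot"],o["contact_force"],o["moment"])
cv2.imwrite("pics/v4.png",cv2.resize(a[170:240,220:300],(640,560),interpolation=2)[:,:,::-1])
```

```text
[613.30864253 235.92732921 118.84642161] [ 3.14152162e+00 -1.76468146e-04  2.29714248e-01] [-0.70802546 -0.19648845 -3.89411193] [ 0.08658563 -0.03277097 -0.04046135]
```

View pics/v4.png

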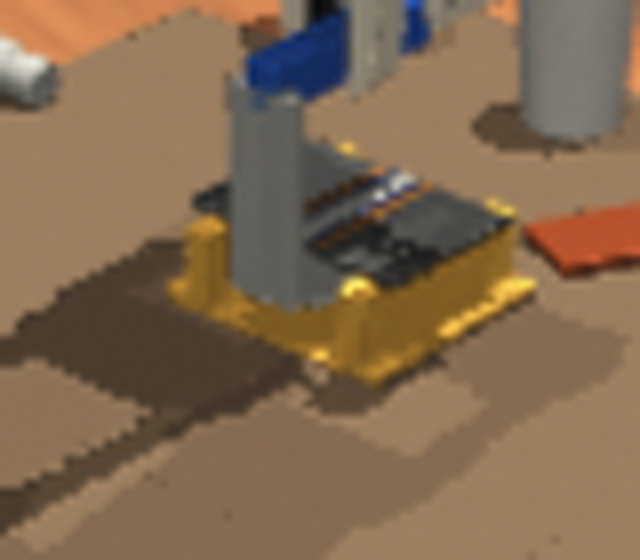

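The coupon rests on both rails and the wrist load has dropped to the lifter alone. Next I'll draw the lifter straight back.

Call:
step_arm --deltas '[-4.9,-1.1,0,0,10,-9.7,-2.3,0,0,10,-9.7,-2.3,0,0,10,-9.7,-2.3,0,0,10,-9.7,-2.3,0,0,10,-9.7,-2.3,0,0,10,-9.7,-2.3,0,0,10,-9.7,-2.3,0,0,10,-9.7,-2.3,0,0,10,-9.7,-2.3,0,0,10]'

```text
time: 20.45
tool_pos: [520.4, 214.0, 118.8]
tcp_rot: [3.142, -0.0, 0.23]
contact_force: [0.7, 0.3, -3.3]
grip_width: 22.0
finger_force: 30.0
```

Call:
step_arm --deltas '[-9.7,-2.3,0,0,10,-9.7,-2.3,0,0,10,-9.7,-2.3,0,0,10,-9.7,-2.3,0,0,10,-9.7,-2.3,0,0,10,-9.7,-2.3,0,0,10,-9.7,-2.3,0,0,10,-9.7,-2.3,0,0,10,-4.9,-1.1,0,0,10,0,0,0,0,10]'

```text
time: 21.7
tool_pos: [438.4, 194.6, 118.9]
tcp_rot: [3.142, -0.0, 0.23]
contact_force: [0.1, -0.2, -3.7]
grip_width: 21.7
finger_force: 30.0
```

Call:
step_arm --deltas '[0,0,-4,0,10,0,0,-5,0,10,0,0,-5,0,10,0,0,-4,0,10,0,0,-2,0,10,0,0,-1,0,10,0,0,-1,0,10,0,0,-1,0,10,0,0,-1,0,10,0,0,-1,0,10]'

```text
time: 22.95
tool_pos: [438.8, 194.6, 93.9]
tcp_rot: [3.141, -0.001, 0.23]
contact_force: [-2.0, -2.1, 5.3]
grip_width: 21.7
finger_force: 30.0
```

Call:
step_arm --deltas '[0,0,-0.5,0,10,0,0,0,0,10,0,0,0,0,30,0,0,0,0,60,0,0,0,0,91.8,0,0,0,0,91.8,0,0,0,0,91.8,0,0,0,0,91.8,0,0,0,0,91.8,0,0,0,0,91.8]'

```text
time: 24.2
tool_pos: [438.6, 194.6, 93.2]
tcp_rot: [3.142, 0.0, 0.23]
contact_force: [0.4, 0.3, 0.1]
grip_width: 90.8
finger_force: 0.0
```

Call:
step_arm --deltas '[0,0,8,0,91.8,0,0,15,0,91.8,0,0,25,0,91.8,0,0,30,0,91.8,0,0,30,0,91.8,-5,-40,10,0,91.8,-5,-50,0,0,91.8,-5,-50,0,0,91.8,-5,-50,0,0,91.8,-5,-50,0,0,91.8]'

```text
time: 25.45
tool_pos: [413.3, -46.9, 212.0]
tcp_rot: [3.141, -0.001, 0.23]
contact_force: [1.5, -0.5, -0.4]
grip_width: 91.4
finger_force: 0.0
```

Call:
step_arm --deltas '[-5,-40,0,0,91.8,-5,-40,0,0,91.8,-5,-40,0,0,91.8,-5,-40,0,0,91.8,-5,-30,0,0,91.8,0,-20,0,0,91.8,0,0,0,0,91.8,0,0,0,0,91.8,0,0,0,0,91.8,0,0,0,0,91.8]'

```text
time: 26.7
tool_pos: [388.7, -254.7, 211.3]
tcp_rot: [3.142, -0.0, 0.231]
contact_force: [1.1, 0.9, 0.2]
grip_width: 91.9
finger_force: 0.0
```

Run:
```python
from h import *
t=capture("top");cv2.imwrite("pics/t5.png",t[:,:,::-1])
o=get_obs();print(o["time"],o["tool_pos"])
cv2.imwrite("pics/v5.png",cv2.resize(t[150:270,150:300],(750,600),interpolation=2)[:,:,::-1])
```

```text
26.75 [ 388.71017968 -254.86049675  211.32875475]
```

View pics/v5.png

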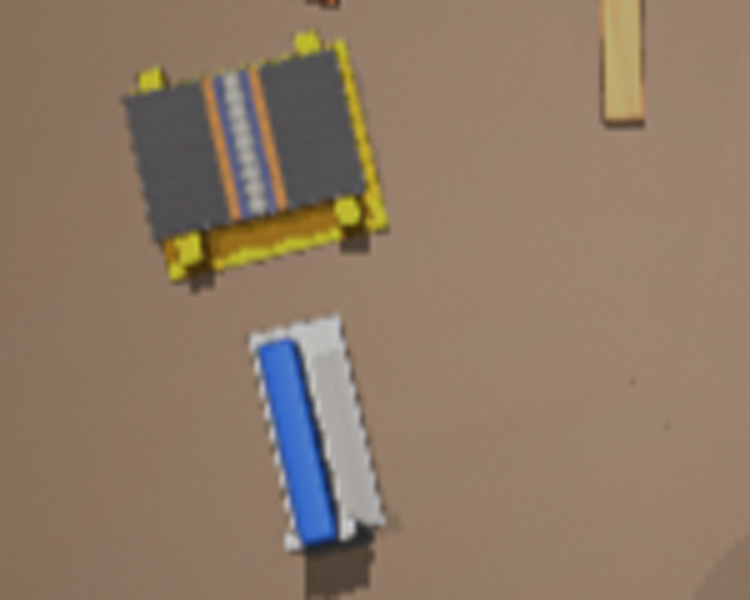

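The coupon lies across both rails, with corners at (125,98), (335,50), (363,193) and (160,242) in the 5x crop. The lifter stands clear in front of the rack.

Run:
```python
from h import *
P=ray("top",np.array([(125,98),(335,50),(363,193),(160,242)])/5+[150,150]-.4,50)
y=lambda a,b:np.degrees(np.arctan2(*(b-a)[::-1]))
a=np.radians(13.4);u=np.array([np.cos(a),np.sin(a)]);v=np.array([-u[1],u[0]]); e=P.mean(0)-[619.4,235.8]; print(P.mean(0),e@u,e@v,y(P[3],P[0]),y(P[2],P[1]),y(P[1],P[0])-90,y(P[2],P[3])-90)
t=cv2.imread("pics/t5.png")[:,:,::-1].copy()
b=mask(t,(195,210,225,265),lambda h,s,v:(h>100)&(h<130)&(s>140)); print(rect("top",b,126)[0])
```

```text
[619.0745349  236.58311899] -0.13511841348021256 0.8372251184252717 14.63723100836089 11.40275618476049 12.950638181745106 13.542356829064616
((435.7585754394531, 193.06198120117188), (113.57339477539062, 20.83852767944336), 13.284708976745605)
```

The coupon is centred within 1 mm and square on the rack. The lifter stands upright on its blade, clear of the rack and the stand.

```bash
python3 -c "
from plant import *
print(close_job())"
```

```text
the job is handed in; nothing more can be done
None
```

The job is handed in: the coupon lies square across both rails of the yellow rack, measured within 1 mm of centre, and the lifter stands on its blade on the bench clear of the rack and the weld stand, finished at 26.8 s of the 59 s allowed.

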